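# Load the sieve shaker

## Task

Get the tapping sieve shaker ready for a run: on its receiving pan stack the fine sieve, on that the coarse sieve and on top the lid, each seated fully home and level in the one below. Then take the tapping hammer by its ball knob and lower it gently, never letting it drop, until its head rests on the lid's cork. Leave the bottle, tube rack, cup, dishes and jar round about where they stand.

Things in the scene. Friction and masses are not known exactly. Their poses are not given: they have to be found in the camera images.
- shaker: tapping sieve shaker, fixed: white base (own x -80 to +145 mm, own y +-80 mm, 45 mm high), motor tower at its back (own x +87 to +143 mm, own y +-48 mm, 182 mm high, with a steel fork up to 208 mm) and an open steel receiving pan clipped to the deck (it stays there). Origin: on the worktop under the pan's centre; own x points from pan to tower, z up
- pan_rim (a point): centre of the receiving pan's open mouth, level with its rim, 75 mm above the worktop. Pan: outer diameter 116 mm, inner 100 mm. A sieve seated in it has its origin 9 mm below this point: its spigot goes in with 1.6 to 2 mm play all round, its frame rests on the rim. Sieves seat in each other in the same way
- hammer (a joint): angle of the tapping hammer, a steel rod swinging in the shaker's own x-z plane: 0 = level, head on the cork of a properly stacked set; grows as it swings up, 1.57 = upright; at the start it leans back past that. It stays there by itself, but brought forward it falls by its own weight (0.25 kg, light friction)
- hammer_pivot (a point): centre of the hammer's hinge pin (pin along the shaker's own y), 105 mm behind the pan's centre and 195 mm above the worktop
- hammer_knob (a point): centre of the black ball knob, 24 mm in diameter, at the free end of the hammer, 138 mm from the pin; rod 11 mm thick. The hammer's head (26 mm wide, face 13 mm below the rod's centre line) is 105 mm from the pin. With the hammer level, the knob is 33 mm in front of the cork's axis and 37 mm above the lid's plate
- fine_sieve: the LOW round steel sieve with the fine, nearly closed mesh: 39 mm tall, outer diameter 116 mm, inner 100 mm (wall 8 mm thick all the way down to the mesh, which is 27 mm below the rim). Its lowest 9 mm are the spigot, 96 mm in diameter, tapered to 89 mm at the foot. 0.13 to 0.21 kg. Stands upright on its spigot. Origin: centre of its underside, z up
- coarse_sieve: the TALL round steel sieve with the wide, open mesh (9.5 mm): 55 mm tall, outer diameter 116 mm, inner 100 mm (wall 8 mm thick), mesh 43 mm below the rim; spigot as on the fine sieve (lowest 9 mm, 96 mm in diameter, tapered). 0.17 to 0.28 kg. Stands upright on its spigot. Origin: centre of its underside, z up
- sieve_lid: flat round steel lid with an upright cork in its middle: plate 116 mm in diameter, 7 mm thick, on a tapered spigot 7 mm tall and 96 mm in diameter; the cork, 30 mm in diameter, stands 24 mm above the plate; 38 mm tall in all. 0.12 to 0.2 kg. Origin: centre of its underside, 7 mm below the rim that carries it when seated
- lid_cork (a point): centre of the cork's top, 38 mm above the lid's origin
- squeeze_bottle: white squeeze wash bottle with red cap and bent spout, 66 x 118 x 209 mm, standing; bystander. Origin under it; the 66 mm round body's axis is 26 mm along its own +y from the origin
- tube_rack: blue test tube rack with tubes, 72 x 240 x 109 mm, long along its own y; bystander. Origin: centre of its underside
- measuring_cup: empty translucent plastic measuring cup, 62 mm wide, 58 mm tall; bystander. Origin: centre of its underside
- glass_dishes: glass petri dish with a smaller one on it, 94 mm wide, 36 mm tall; bystander. Origin: centre of its underside
- sample_jar: specimen jar with red screw cap, 48 mm wide, 70 mm tall; bystander. Origin: centre of its underside
Not all that is in view belongs to the job. What is shaped like the sieve_lid but blue is not meant.

How it is judged:
By the outcome, as a careful person would: the job done as asked, in the order asked, and still so for the second after the job is handed in, with the robot touching nothing.
It also fails if it takes over 72 s, if anything falls off the work surface, if the arm or the gripper's body presses on something with over 40 N, if the wrist force passes 120 N, or if a joint passes its speed limit or range.

## Robot

A 6-joint arm with a two-finger parallel gripper is mounted at the origin on a cart in front of the work surface, level with it; the furniture and walls round the work are solid. World frame = base frame: x ahead of the robot, y to its left, z up, the work surface at z = 0. Lengths are in mm, angles in rad, forces in N, time in s.
With the tool pointing down it reaches from about 400 to 925 mm from the base axis. Payload 12.5 kg.
Tool frame: the origin (TCP) lies midway between the tips of the shut fingers; the grasp point (between the pads) lies 19 mm behind it (env.tcp_to_grasp is the distance from the TCP to the grasp point, in mm); z points along the fingers, y is the line along which they close (so a half turn about z gives the same grasp; the last joint's range is limited). The gripper opens to 95 mm and grips with 3 to 60 N. Pads are 20 mm wide; open, the fingers measure 119 mm over their backs; the gripper's body (75 mm by 180 mm) begins 59 mm behind the grasp point.
Start: joints at [1.243, 0.491, 1.559, -0, 1.092, -0.106], TCP at [137.472, 609.712, 214.661] pointing down, gripper open.
Joint ranges: [-3.1, 3.1], [-0.84, 2.19], [0.05, 2.79], [-1.13, 4.28], [0.06, 2.93], [-2.69, 2.69]. Speed limits (rad/s): [2.22, 2.22, 2.79, 3.14, 3.14, 3.14].

## Interface

Orientations are given as [roll, pitch, yaw] about the fixed x, y, z axes, in that order (R = Rz(yaw) Ry(pitch) Rx(roll)).
In Python, from cell import env gives the robot as it stands. The module is installed in compiled form; this text tells all that it offers.
- The arm moves only by the tool step_arm, never from a script. Its argument "plan" is a list that holds one entry, the list of rows, each a list of 5 numbers: the shift along the tool's x, y, z in mm, then the turn about the tool's z in degrees, then the opening, from -1 (shut) to 1 (fully open). A call has 1 to 8 rows; each row is the pose to reach, as a shift and turn from the pose commanded when the call began, along the tool's axes at that moment; what a row does not reach only later rows make up. A row lasts 1/12 s, in which the tool goes at most 41.7 mm and 7.16 degrees, less where a joint would pass 70% of its speed; a pose out of reach is approached as far as the arm can. A call with a gripper value outside its range is refused whole. The fingers move at their own pace and stop on an object; the grip force is fixed at half the most. Time passes only in rows, so rows that repeat a pose let the fingers close. It gives the time, the measured TCP pose, the force, the opening and the grip force at its end, in the units of the state.
- env.state(): the state, without advancing time (a new reading comes with each control period).
- env.read_camera(name): name is "side" or "top"; returns the picture (420x560x3 uint8, blue, green, red); there is no depth.
- env.get_calibration(name): a dict with "K" (3x3 intrinsics, pixels), "D" ([k1, k2, p1, p2, k3] as OpenCV has them; the pictures are not rectified), "extrinsics" (4x4, takes a point from world to camera coordinates). Camera axes: x right, y up, looking along -z (the intrinsics and any distortion apply to the point x, -y, -z); pixel columns grow to the right and rows downward; lengths in mm; the calibration is good to about 2 mm. A picture is of the moment at which its call begins. get_calibration takes no time and is no camera call.
- env.job_done(): hands the job in; it is judged then, once.
The state is a dict: "t": time; "joints": joint angles; "qvel": joint speeds; "tau": joint torques, N m; "eef_pos": TCP position; "tcp_rot": TCP orientation; "ft_force": force on the tool from outside, world axes, zero at the start; "moment": the same for the moment, N m; "opening": opening from 0.0 (shut) to 1.0 (fully open); "grip_force": force on a finger pad.
Only numpy, scipy, OpenCV 4.12 (cv2) and the standard library are available. Lean on these libraries where they do the work, as an engineer would, in place of code of your own. Each camera call takes 0.05 s, during which the arm holds its last target. There are 200 camera calls.

## Working session

There is one attempt and no reset: what is moved stays moved. The work goes in short steps, Python scripts to look and compute and a tool call to move; the robot and the scene stay as the last step left them, time stands still between calls to the robot, and variables do not carry over. Pictures are saved under pics/ and viewed, at most 10 in all, crops included, and the job is handed in when it is done.

Besides the shell and the picture viewer there is one more tool, called after "Call:" as name([rows], argument=value, ...), one row to a line, values as JSON. step_arm: Moves the arm, as the interface text tells. Its arguments: {"type":"object","properties":{"plan":{"type":"array"}},"required":["plan"]}

```bash
mkdir -p pics
cat > h.py <<'E'
import numpy as np, cv2
from cell import env
def ray(cam,px):
    c=env.get_calibration(cam);K=np.array(c['K'],float);D=np.array(c['D'],float);E=np.array(c['extrinsics'],float)
    u=cv2.undistortPoints(np.array([[px]],float),K,D)[0,0]
    R=E[:3,:3];o=-R.T@E[:3,3];d=R.T@np.array([u[0],-u[1],-1.]);return o,d
def atz(cam,px,z):
    o,d=ray(cam,px);return o+d*(z-o[2])/d[2]
def proj(cam,P):
    c=env.get_calibration(cam);E=np.array(c['extrinsics'],float)
    p=np.atleast_2d(P)@E[:3,:3].T+E[:3,3];p=p*[1,-1,-1]
    return cv2.projectPoints(p,np.zeros(3),np.zeros(3),np.array(c['K'],float),np.array(c['D'],float))[0][:,0]
def circ(c,r,n=24):
    a=np.linspace(0,2*np.pi,n,endpoint=False);return np.c_[c[0]+r*np.cos(a),c[1]+r*np.sin(a),np.full(n,c[2])]
E
python3 - <<'E'
from h import *
for n in('top','side'):
    cv2.imwrite(f'pics/{n}0.png',cv2.resize(env.read_camera(n),(800,600),interpolation=cv2.INTER_CUBIC))
    c=env.get_calibration(n);print(n,np.round(c['K'],1).tolist(),np.round(c['D'],3));E=np.array(c['extrinsics']);print((-E[:3,:3].T@E[:3,3]).round(), E[:3,:3].round(2).tolist())
s=env.state();print(s)
E
```

```text
top [[417.5, 0.0, 282.2], [0.0, 417.5, 207.3], [0.0, 0.0, 1.0]] [-0.027  0.     0.     0.     0.   ]
[ 470.   48. 1410.] [[-0.02, -1.0, 0.0], [1.0, -0.02, 0.08], [-0.08, 0.01, 1.0]]
side [[539.4, 0.0, 274.9], [0.0, 539.4, 213.0], [0.0, 0.0, 1.0]] [-0.15  0.    0.    0.    0.  ]
[  333. -1339.  1213.] [[0.98, -0.19, -0.02], [0.13, 0.58, 0.8], [-0.14, -0.79, 0.6]]
{'t': 0.1, 'joints': array([ 1.24338052e+00,  4.91482452e-01,  1.55937128e+00, -2.27220103e-05,
        1.09168243e+00, -1.05599218e-01]), 'qvel': array([-0.00031253,  0.00013174, -0.00191046,  0.00137101,  0.00145297,
       -0.00041329]), 'tau': array([ 3.19040773e-03, -6.13612533e+01, -2.58603841e+01,  6.94408687e-02,
        4.70492465e-02, -7.36622769e-05]), 'eef_pos': array([137.41858696, 609.49835373, 214.13656891]), 'tcp_rot': array([-3.14065228e+00, -7.94072641e-05,  2.91978651e+00]), 'ft_force': array([ 0.85772261,  0.444872  , -0.31226431]), 'moment': array([-0.03402008,  0.01556157,  0.04613617]), 'grip_force': 0.0, 'opening': 0.9992867677426926}
```

View pics/top0.png

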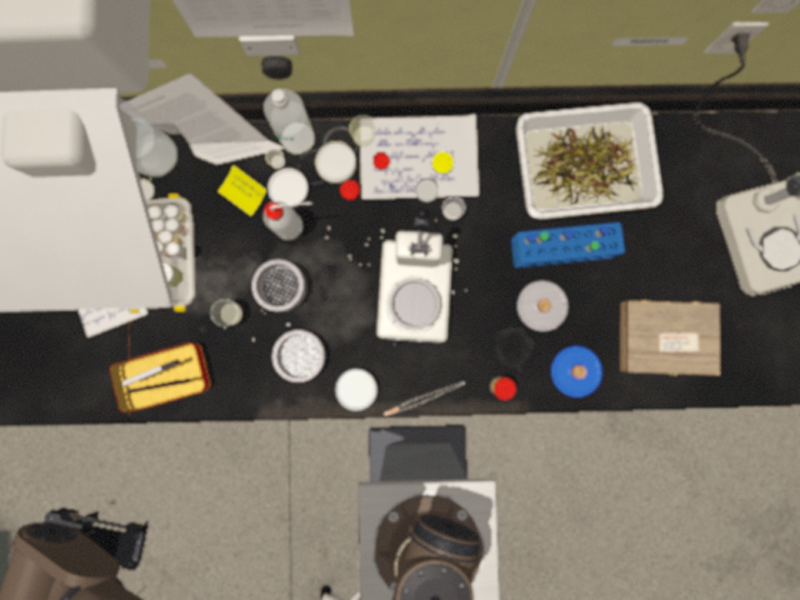

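View pics/side0.png

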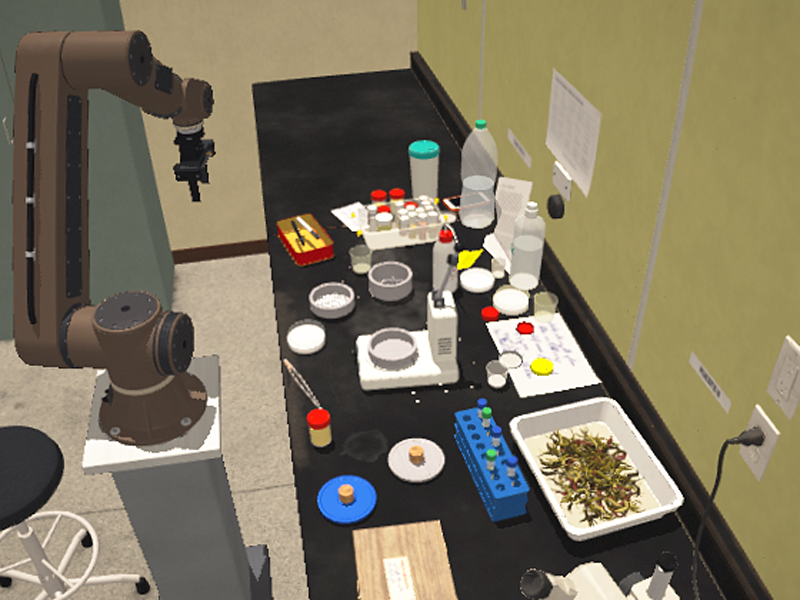

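The top view shows the coarse sieve at about (279,286), fine at (299,356), pan at (416,303), lid at (543,305) and tower at (419,247). These are pixels in the 800-wide picture. The blue decoy lid is at (577,371). Next I'll refine with circle fits.

```bash
cat >> h.py <<'E'
def fit(cam,img,c0,r,rad=20,both=True):
    from scipy.ndimage import map_coordinates
    from scipy.optimize import minimize
    g=cv2.GaussianBlur(cv2.cvtColor(img,cv2.COLOR_BGR2GRAY).astype(float),(0,0),.8)
    G=np.hypot(cv2.Sobel(g,-1,1,0),cv2.Sobel(g,-1,0,1))
    G=np.minimum(G,np.percentile(G,97))
    def f(d):
        p=proj(cam,circ([c0[0]+d[0],c0[1]+d[1],c0[2]],r,72));return -map_coordinates(G,[p[:,1],p[:,0]],order=1).mean()
    b=min(((f((a,e)),a,e) for a in range(-rad,rad+1,3) for e in range(-rad,rad+1,3)))
    m=minimize(f,b[1:],method='Nelder-Mead');return np.array(c0)+[*m.x,0],-m.fun
E
cat > m1.py <<'E'
from h import *
T=env.read_camera('top');S=env.read_camera('side')
k=.7
G={'fine':((299,355),39),'coarse':((279,285),55),'pan':((416,303),75),'lid':((543,305),14)}
out=[]
for n,(px,z) in G.items():
    c0=atz('top',np.array(px)*k,z)
    for cam,I in(('top',T),('side',S)):
        for r in ((58,50) if n!='lid' else (58,)):
            c,s=fit(cam,I,c0,r);print(n,cam,r,c.round(1),round(s))
            if r==58:
                u=proj(cam,c)[0].astype(int);q=I[u[1]-28:u[1]+28,u[0]-28:u[0]+28].copy();q=cv2.resize(q,None,fx=7,fy=7,interpolation=cv2.INTER_CUBIC)
                for rr,col in((58,(0,255,0)),(50,(0,0,255))):
                    p=(proj(cam,circ(c,rr,60))-(u-28)+.5)*7-.5;[cv2.circle(q,tuple(map(int,x)),1,col,-1) for x in p]
                out.append(cv2.resize(q,(200,200),interpolation=cv2.INTER_AREA) if 0 else q[:,:])
w=[cv2.resize(o,(200,200),interpolation=cv2.INTER_AREA) for o in out]
cv2.imwrite('pics/fit.png',np.vstack([np.hstack(w[0::2]),np.hstack(w[1::2])]))
# tower/hammer crops
a=T[140:250,245:335];cv2.imwrite('pics/ham.png',np.hstack([cv2.resize(a,None,fx=5,fy=5,interpolation=cv2.INTER_CUBIC)[:550,:],cv2.resize(S[170:280,240:330][:,20:88],None,fx=5,fy=5,interpolation=cv2.INTER_CUBIC)])[:, :800])
E
python3 m1.py
```

```text
fine top 58 [451.1 287.   39. ] 243
fine top 50 [452.7 273.1  39. ] 187
fine side 58 [452.1 287.   39. ] 307
fine side 50 [452.8 277.4  39. ] 227
coarse top 58 [613.1 328.5  55. ] 232
coarse top 50 [621.6 327.5  55. ] 164
coarse side 58 [615.1 328.6  55. ] 242
coarse side 50 [619.2 339.9  55. ] 201
pan top 58 [562.1  12.3  75. ] 132
pan top 50 [566.4   5.6  75. ] 79Traceback (most recent call last):
  File "m1.py", line 10, in <module>
    c,s=fit(cam,I,c0,r);print(n,cam,r,c.round(1),round(s))
        ~~~^^^^^^^^^^^^
  File "h.py", line 23, in fit
    b=min(((f((a,e)),a,e) for a in range(-rad,rad+1,3) for e in range(-rad,rad+1,3)))
  File "h.py", line 23, in <genexpr>
    b=min(((f((a,e)),a,e) for a in range(-rad,rad+1,3) for e in range(-rad,rad+1,3)))
            ~^^^^^^^
  File "h.py", line 22, in f
    p=proj(cam,circ([c0[0]+d[0],c0[1]+d[1],c0[2]],r,72));return -map_coordinates(G,[p[:,1],p[:,0]],order=1).mean()
  File "h.py", line 10, in proj
    c=env.get_calibration(cam);E=np.array(c['extrinsics'],float)
ValueError: time passes only in moves, steps and waits
```

```bash
sed -i 's/env.get_calibration(cam)/CAL(cam)/; s/^from cell import env/from cell import env\nfrom functools import cache\nCAL=cache(lambda n: env.get_calibration(n))/' h.py; python3 m1.py
```

```text
fine top 58 [451.1 287.   39. ] 243
fine top 50 [452.7 273.1  39. ] 186
fine side 58 [452.1 287.   39. ] 307
fine side 50 [452.8 277.4  39. ] 226
coarse top 58 [613.1 328.5  55. ] 233
coarse top 50 [620.7 327.5  55. ] 165
coarse side 58 [615.1 328.6  55. ] 243
coarse side 50 [619.2 339.9  55. ] 202
pan top 58 [562.1  12.3  75. ] 132
pan top 50 [566.4   5.6  75. ] 80
pan side 58 [563.   18.5  75. ] 231
pan side 50 [562.8  10.5  75. ] 225
lid top 58 [ 553.5 -284.7   14. ] 243
lid side 58 [ 554.3 -287.3   14. ] 318
```

View pics/fit.png

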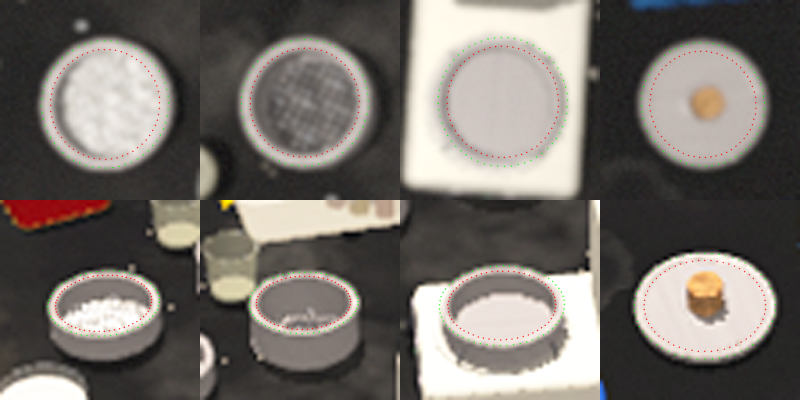

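View pics/ham.png

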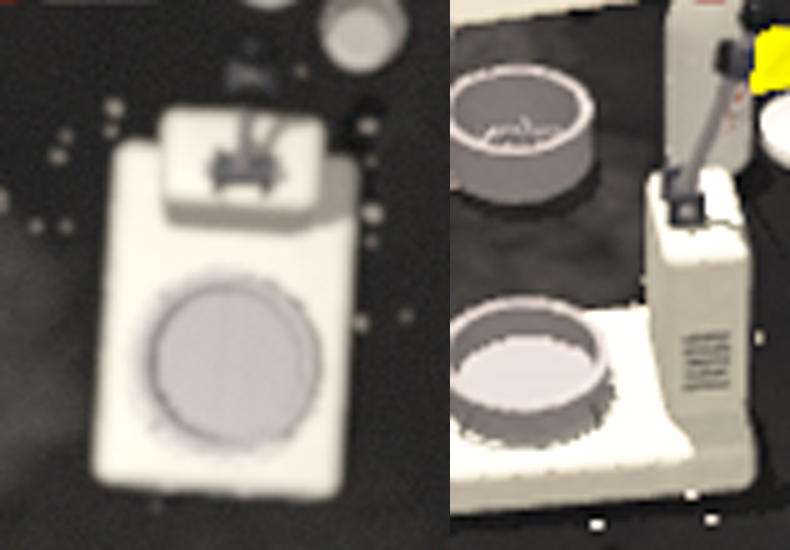

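Crops: base corners in the top crop (5x, origin 245,140) are at about (95,488), (340,495), (358,160), (113,142). The hammer leans back, with its knob at about (252,48) in the top crop and about (755,12) in the right-hand side crop. The lid and sieves fit well; the pan's rim needs a check against the base's corners.

```bash
cat > m2.py <<'E'
from h import *
from scipy.optimize import least_squares
from scipy.ndimage import map_coordinates
T=env.read_camera('top');S=env.read_camera('side')
cp=np.array([(95,488),(340,495),(358,160),(113,142)])
px=(cp+.5)/5-.5+[245,140]
W=np.array([atz('top',p,45) for p in px]);print(W.round(1).tolist())
own=np.array([(-80,80),(-80,-80),(145,-80),(145,80)],float)
def tf(q,o):
    c,s=np.cos(q[2]),np.sin(q[2]);return o@np.array([[c,s],[-s,c]])+q[:2]
r=least_squares(lambda q:(tf(q,own)-W[:,:2]).ravel(),[562,10,0]);print(r.x.round(3),r.fun.round(1))
q=r.x
print('s',np.degrees(q[2]))
# pan by 3 circles: joint fit, finer
for cam,I in(('top',T),('side',S)):
    g=cv2.GaussianBlur(cv2.cvtColor(I,cv2.COLOR_BGR2GRAY).astype(float),(0,0),.6)
    G=np.hypot(cv2.Sobel(g,-1,1,0),cv2.Sobel(g,-1,0,1));G=np.minimum(G,150)
    best=[]
    for x in np.arange(550,575,1.):
        for y in np.arange(0,26,1.):
            v=0
            for rr in(58,50):
                p=proj(cam,circ([x,y,75],rr,72));v+=map_coordinates(G,[p[:,1],p[:,0]],order=1).mean()
            best.append((v,x,y))
    print(cam,sorted(best)[-4:])
# knob: triangulate
kt=(np.array([252,48])+.5)/5-.5+[245,140]
o,d=ray('top',kt)
ks=(np.array([755-450,12])+.5)/5-.5+[260,170]
o2,d2=ray('side',ks)
A=np.c_[d,-d2];t=np.linalg.lstsq(A,o2-o,rcond=None)[0];print('knob',(o+d*t[0]).round(1),(o2+d2*t[1]).round(1))
big=[]
for cam,I,h in(('top',T,(150,150)),('side',S,(150,150))):
    c=[q[0],q[1],75];u=proj(cam,[*c])[0].astype(int)+([0,-10] if cam=='top' else [5,-15])
    a=I[u[1]-50:u[1]+50,u[0]-33:u[0]+33];z=6;a=cv2.resize(a,None,fx=z,fy=z,interpolation=cv2.INTER_CUBIC)
    def dr(P,col):
        for x in proj(cam,P):
            e=(x-(u-[33,50])+.5)*z-.5
            cv2.circle(a,(int(e[0]),int(e[1])),1,col,-1)
    dr(circ(c,58,60),(0,255,0));dr(circ(c,50,60),(0,0,255))
    for i in range(4):
        P=own[i]+np.linspace(0,1,30)[:,None]*(own[(i+1)%4]-own[i]);dr(np.c_[tf(q,P),np.full(30,45)],(255,0,0))
    for an in(1.57,1.7,1.8,1.9,2.0):
        P=np.c_[tf(q,np.array([[105-138*np.cos(an),0]])),195+138*np.sin(an)];dr(P,(0,255,255))
    big.append(a)
cv2.imwrite('pics/sh.png',np.hstack(big))
E
python3 m2.py
```

```text
[[484.3, 104.2, 45.0], [475.8, -55.4, 45.0], [696.2, -74.1, 45.0], [712.1, 87.5, 45.0]]
[ 5.59713e+02  1.80640e+01 -7.80000e-02] [ 1.8 -0.2 -2.1 -0.   1.9  1.1 -1.6 -0.9]
s -4.4487203986602655
top [(np.float64(190.48347393259974), np.float64(562.0), np.float64(11.0)), (np.float64(190.88276928317674), np.float64(563.0), np.float64(10.0)), (np.float64(191.38375823328607), np.float64(564.0), np.float64(11.0)), (np.float64(191.9163928757259), np.float64(563.0), np.float64(11.0))]
side [(np.float64(269.59085901355684), np.float64(563.0), np.float64(11.0)), (np.float64(269.67127231864157), np.float64(562.0), np.float64(12.0)), (np.float64(270.0207141765759), np.float64(563.0), np.float64(13.0)), (np.float64(270.9139380519139), np.float64(563.0), np.float64(12.0))]
knob [710.2   5.2 327.9] [710.8   5.2 328. ]
```

View pics/sh.png

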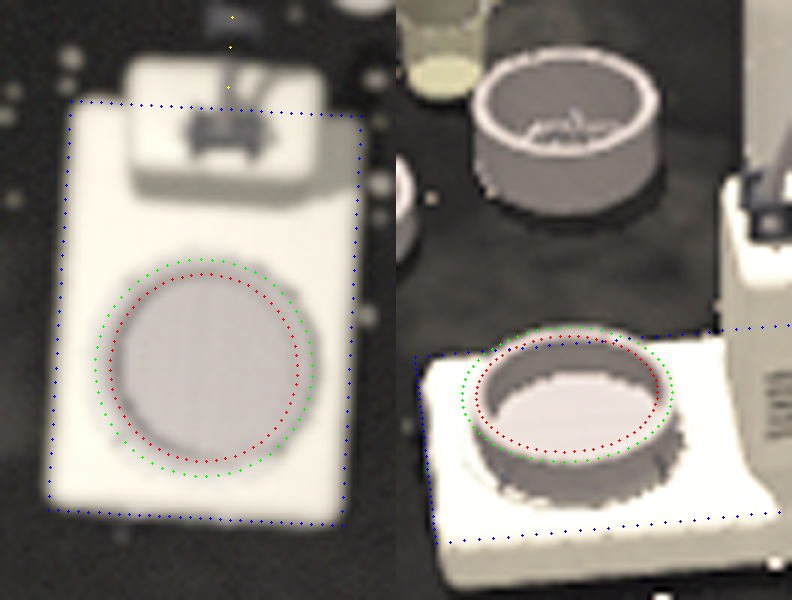

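Both cameras put the pan at about (563,12). Fine sieve (452,287), coarse (614,328.5), lid (554,-286), and knob about (710,5,328), so hammer angle ~1.88. First I'll go above the fine sieve's left wall with tool y along world y.

Call:
step_arm([
  [[-150, -80, 0, -12.7, 0], [-365, -193, 60, -12.7, 0], [-365, -193, 60, -12.7, 0], [-365, -193, 60, -12.7, 0], [-365, -193, 60, -12.7, 0], [-365, -193, 60, -12.7, 0], [-365, -193, 60, -12.7, 0], [-365, -193, 60, -12.7, 0]],
])

```text
t: 1.07
eef_pos: [388.1, 394.6, 168.2]
tcp_rot: [3.141, 0.0, 3.142]
ft_force: [0.8, 0.8, -0.3]
opening: 0.524
grip_force: 0.0
```

Call:
step_arm([
  [[-50, -42, 60, 0, 0], [-50, -42, 60, 0, 0], [-50, -42, 60, 0, 0], [-50, -42, 60, 0, 0], [-50, -42, 60, 0, 0]],
])

```text
t: 1.48
eef_pos: [436.7, 354.4, 108.6]
tcp_rot: [3.142, -0.0, 3.141]
ft_force: [-0.9, -0.1, 0.6]
opening: 0.499
grip_force: 0.0
```

Call:
step_arm([
  [[-15, -14, 0, 0, 0], [-15, -14, 20, 0, 0], [-15, -14, 55, 0, 0], [-15, -14, 75, 0, 0], [-15, -14, 93, 0, 0], [-15, -14, 93, 0, 0], [-15, -14, 93, 0, -1], [-15, -14, 93, 0, -1]],
])

```text
t: 2.15
eef_pos: [452.0, 341.3, 16.9]
tcp_rot: [3.14, 0.002, -3.141]
ft_force: [-1.0, -0.5, 1.1]
opening: 0.415
grip_force: 0.0
```

Call:
step_arm([
  [[0, 0, 0, 0, -1], [0, 0, 0, 0, -1], [0, 0, 0, 0, -1], [0, 0, 0, 0, -1], [0, 0, 0, 0, -1]],
])

```text
t: 2.57
eef_pos: [452.1, 340.3, 15.7]
tcp_rot: [3.141, 0.001, 3.141]
ft_force: [-1.6, 0.4, 5.2]
opening: 0.087
grip_force: 29.3
```

Call:
step_arm([
  [[0, 0, -15, 0, -1], [0, 0, -40, 0, -1], [0, 0, -70, 0, -1], [0, 0, -100, 0, -1], [-5, -15, -105, 0, -1], [-15, -40, -105, 0, -1], [-27, -68, -105, 0, -1], [-40, -98, -105, 0, -1]],
])

```text
t: 3.23
eef_pos: [491.8, 241.3, 120.4]
tcp_rot: [3.141, 0.0, -3.141]
ft_force: [1.4, 0.5, -1.8]
opening: 0.088
grip_force: 29.3
```

Call:
step_arm([
  [[-12, -30, 0, 0, -1], [-24, -60, 0, 0, -1], [-36, -90, 0, 0, -1], [-48, -120, 0, 0, -1], [-60, -148, 0, 0, -1], [-68, -168, 0, 0, -1], [-71, -177, 0, 0, -1], [-71, -177, 0, 0, -1]],
])

```text
t: 3.9
eef_pos: [563.2, 63.4, 120.0]
tcp_rot: [3.142, -0.0, 3.139]
ft_force: [-1.2, 0.6, -1.7]
opening: 0.086
grip_force: 29.3
```

```bash
cat > v.py <<'E'
from h import *
import sys
# name, centre xyz
n=sys.argv[1];c=np.array(list(map(float,sys.argv[2:5])))
big=[]
for cam in('top','side'):
    I=env.read_camera(cam);u=proj(cam,c)[0].astype(int);z=6
    a=cv2.resize(I[u[1]-45:u[1]+45,u[0]-33:u[0]+33],None,fx=z,fy=z,interpolation=cv2.INTER_CUBIC)
    for i in range(5,len(sys.argv),4):
        x,y,h,r=map(float,sys.argv[i:i+4])
        for p in proj(cam,circ([x,y,h],r,60)):
            e=(p-(u-[33,45])+.5)*z-.5;cv2.circle(a,(int(e[0]),int(e[1])),1,[(0,255,0),(0,0,255),(255,0,0)][(i-5)//4%3],-1)
    big.append(a)
cv2.imwrite(f'pics/{n}.png',np.hstack(big));s=env.state();print(s['t'],s['eef_pos'],s['tcp_rot'],s['ft_force'],s['opening'])
E
python3 v.py a 563 12 100 563 11.8 75 58 563 11.8 144 58
```

```text
4.0 [562.33076361  65.51118297 120.03164283] [ 3.14127585e+00 -7.71980482e-04  3.14092213e+00] [ 0.35771284  0.19613466 -1.21766609] 0.08887422630167856
```

View pics/a.png

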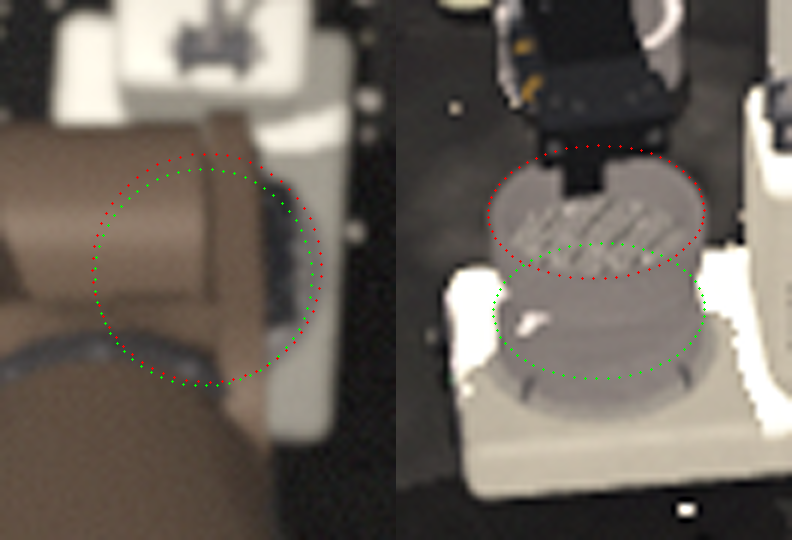

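The side view shows the sieve held concentric above the pan (rim circle centred near (597,212)). Lowering.

Call:
step_arm([
  [[0, 0, 12, 0, -1], [0, 0, 22, 0, -1], [0, 0, 27, 0, -1], [0, 0, 30, 0, -1], [0, 0, 33, 0, -1], [0, 0, 35, 0, -1], [0, 0, 36, 0, -1], [0, 0, 36, 0, -1]],
])

```text
t: 4.67
eef_pos: [563.1, 66.2, 85.0]
tcp_rot: [3.141, 0.001, -3.141]
ft_force: [-2.0, 7.1, 8.8]
opening: 0.092
grip_force: 30.7
```

Call:
step_arm([
  [[0, 0, 1, 0, -1], [0, 0, 2, 0, -1], [0, 0, 2, 0, -1]],
])

```text
t: 4.92
eef_pos: [563.2, 66.4, 83.3]
tcp_rot: [3.14, 0.002, -3.141]
ft_force: [-3.3, 10.4, 10.1]
opening: 0.097
grip_force: 31.1
```

Call:
step_arm([
  [[0, 1, 0, 0, -1], [0, 1.5, 0, 0, -1], [0, 1.5, 1, 0, -1], [0, 1.5, 2, 0, -1], [0, 1.5, 2, 0, -1]],
])

```text
t: 5.33
eef_pos: [563.4, 67.1, 81.5]
tcp_rot: [3.142, 0.002, -3.141]
ft_force: [-3.7, 2.5, 11.2]
opening: 0.1
grip_force: 31.4
```

Call:
step_arm([
  [[0, 1.5, 0, 0, -0.5], [0, 1.5, 0, 0, -0.2], [0, 1.5, 0, 0, -0.1], [0, 1.5, -10, 0, -0.1], [0, 1.5, -40, 0, -0.1], [0, 1.5, -70, 0, -0.1], [-10, 40, -90, 0, -0.1], [-15, 80, -90, 0, -0.1]],
])

```text
t: 6.0
eef_pos: [579.9, 144.8, 175.2]
tcp_rot: [3.141, 0.007, 3.138]
ft_force: [1.0, -0.3, 0.6]
opening: 0.452
grip_force: 0.0
```

Call:
step_arm([
  [[-5, 40, 0, 0, -0.05], [-10, 80, 0, 0, -0.05], [-20, 120, 0, 0, -0.05], [-30, 160, 0, 0, -0.05], [-30, 200, 0, 0, -0.05], [-36, 230, 0, 0, -0.05], [-36, 230, 0, 0, -0.05], [-36, 230, 0, 0, -0.05]],
])

```text
t: 6.67
eef_pos: [613.2, 376.8, 170.2]
tcp_rot: [-3.141, -0.0, -3.139]
ft_force: [0.0, -0.2, 0.0]
opening: 0.473
grip_force: 0.0
```

```bash
python3 v.py b 563 12 100 563 12 105 58 563 12 105 50
python3 - <<'E'
from h import *
for cam in('top','side'):
    I=env.read_camera(cam)
    for z,r in((105,58),(75,58)): print(cam,z,r,*fit(cam,I,[563,12,z],r,12))
E
```

```text
6.7667 [613.57545343 374.63833717 170.44737318] [-3.14129652e+00 -3.26291153e-04  3.14127969e+00] [ 0.13846155  0.21663324 -0.35883175] 0.47332753001220707
top 105 58 [559.27365338  -2.94441899 105.        ] 125.2153644855434
top 75 58 [564.73684952  -3.6649473   75.        ] 126.80556127953994
side 105 58 [565.08073212  21.75398869 105.        ] 256.3105762229154
side 75 58 [562.00705025   3.1738962   75.        ] 190.40794887744258
```

View pics/b.png

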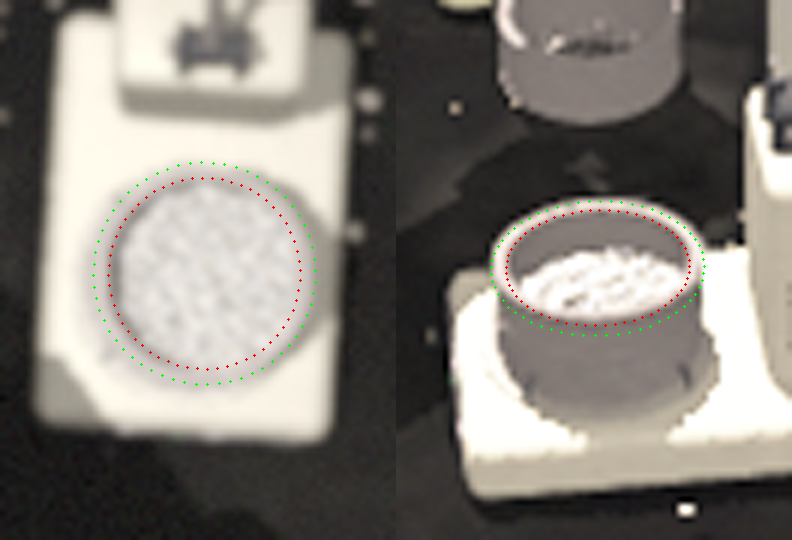

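The fine sieve's near rim sits a little high in the side view (about y=322 against 335 predicted), so I'll probe and press that side with shut fingers.

Call:
step_arm([
  [[10, -41, 0, 0, -1], [15, -82, 0, 0, -1], [20, -123, 0, 0, -1], [25, -164, 0, 0, -1], [30, -205, 0, 0, -1], [35, -246, 0, 0, -1], [40, -287, 0, 0, -1], [45, -328, 0, 0, -1]],
])

```text
t: 7.53
eef_pos: [567.7, 44.5, 170.8]
tcp_rot: [-3.142, 0.001, 3.14]
ft_force: [1.4, -0.0, -1.1]
opening: 0.016
grip_force: 0.0
```

Call:
step_arm([
  [[2, -41, 0, 0, -1], [5, -85, 20, 0, -1], [5, -88, 45, 0, -1], [5, -88, 50, 0, -1], [5, -88, 54, 0, -1], [5, -88, 54, 0, -1]],
])

```text
t: 8.03
eef_pos: [563.6, -40.2, 116.4]
tcp_rot: [3.141, -0.0, 3.141]
ft_force: [-0.4, 0.5, -0.1]
opening: 0.008
grip_force: 0.0
```

Call:
step_arm([
  [[0, -1, 2, 0, -1], [0, -1, 4, 0, -1], [0, -1, 6, 0, -1], [0, -1, 8, 0, -1], [0, -1, 8, 0, -1], [0, -1, 8, 0, -1]],
])

```text
t: 8.53
eef_pos: [563.9, -40.8, 108.9]
tcp_rot: [-3.142, 0.001, -3.14]
ft_force: [0.2, 0.3, 0.2]
opening: 0.007
grip_force: 0.0
```

Call:
step_arm([
  [[0, -1, 1, 0, -1], [0, -1, 2, 0, -1], [0, -1, 3, 0, -1], [0, -1, 4, 0, -1], [0, -1, 4, 0, -1], [0, -1, 4, 0, -1]],
])

```text
t: 9.03
eef_pos: [563.8, -42.5, 105.0]
tcp_rot: [3.141, 0.001, 3.141]
ft_force: [-3.0, 0.9, 11.3]
opening: 0.006
grip_force: 5.7
```

Contact came at z=105.0 with 11 N, so the fine sieve is fully home on that side too. On to the coarse sieve.

Call:
step_arm([
  [[0, 0, -30, 0, -1], [0, 20, -65, 0, -0.05], [-5, 60, -65, 0, -0.05], [-10, 100, -65, 0, -0.05], [-15, 141, -65, 0, -0.05], [-20, 182, -65, 0, -0.05], [-25, 223, -65, 0, -0.05], [-30, 264, -65, 0, -0.05]],
])

```text
t: 9.7
eef_pos: [593.5, 223.5, 169.1]
tcp_rot: [3.142, -0.0, 3.141]
ft_force: [-0.2, -0.0, 0.1]
opening: 0.435
grip_force: 0.0
```

Call:
step_arm([
  [[-8, 40, 0, 0, -0.05], [-15, 80, 0, 0, -0.05], [-18, 120, 0, 0, -0.05], [-20, 150, 0, 0, -0.05], [-20, 160, 20, 0, -0.05], [-20, 160, 60, 0, -0.05], [-20, 160, 80, 0, -0.05], [-20, 160, 80, 0, -0.05]],
])

```text
t: 10.37
eef_pos: [611.4, 380.6, 83.7]
tcp_rot: [-3.138, -0.007, -3.141]
ft_force: [-0.3, -0.7, -0.4]
opening: 0.475
grip_force: 0.0
```

Call:
step_arm([
  [[-1, 0, 20, 0, -0.05], [-1, 0, 40, 0, -0.05], [-1, 0, 52, 0, -0.05], [-1, 0, 58, 0, -0.05], [-1, 0, 58, 0, -0.05], [-1, 0, 58, 0, -0.05]],
])

```text
t: 10.87
eef_pos: [615.2, 381.5, 32.2]
tcp_rot: [3.141, 0.001, 3.141]
ft_force: [-0.2, 0.3, -0.2]
opening: 0.478
grip_force: 0.0
```

Call:
step_arm([
  [[1, 0, 4, 0, -0.05], [1, 0, 4, 0, -1], [1, 0, 4, 0, -1], [1, 0, 4, 0, -1], [1, 0, 4, 0, -1], [1, 0, 4, 0, -1], [1, 0, 4, 0, -1], [1, 0, 4, 0, -1]],
])

```text
t: 11.53
eef_pos: [613.8, 381.6, 27.4]
tcp_rot: [3.141, 0.0, 3.141]
ft_force: [0.0, 0.2, 0.2]
opening: 0.089
grip_force: 29.5
```

Call:
step_arm([
  [[0, 0, -15, 0, -1], [0, 0, -45, 0, -1], [0, 0, -80, 0, -1], [3, -8, -115, 0, -1], [12, -25, -130, 0, -1], [25, -55, -130, 0, -1], [38, -90, -130, 0, -1], [47, -125, -130, 0, -1]],
])

```text
t: 12.2
eef_pos: [565.2, 255.5, 158.4]
tcp_rot: [3.141, 0.0, -3.141]
ft_force: [0.9, -0.4, -2.5]
opening: 0.085
grip_force: 29.5
```

Call:
step_arm([
  [[4, -35, 0, 0, -1], [4, -70, 0, 0, -1], [4, -105, 0, 0, -1], [4, -138, 0, 0, -1], [4, -165, 0, 0, -1], [4, -182, 0, 0, -1], [4, -190, 0, 0, -1], [4, -190, 0, 0, -1]],
])

```text
t: 12.87
eef_pos: [562.8, 65.1, 157.9]
tcp_rot: [3.142, 0.001, 3.139]
ft_force: [-0.1, -0.5, -2.3]
opening: 0.086
grip_force: 29.5
```

Call:
step_arm([
  [[0, 0, 0, 0, -1], [0, 0, 0, 0, -1]],
])

```text
t: 13.03
eef_pos: [562.7, 67.4, 157.4]
tcp_rot: [3.141, 0.0, -3.141]
ft_force: [-0.4, -0.0, -2.2]
opening: 0.086
grip_force: 29.5
```

Call:
step_arm([
  [[0, 0, 12, 0, -1], [0, 0, 20, 0, -1], [0, 0, 25, 0, -1], [0, 0, 28, 0, -1], [0, 0, 30, 0, -1], [0, 0, 31, 0, -1], [0, 0, 32, 0, -1], [0, 0, 32, 0, -1]],
])

```text
t: 13.7
eef_pos: [563.3, 67.5, 126.4]
tcp_rot: [3.141, 0.002, -3.141]
ft_force: [-2.2, 7.6, 9.9]
opening: 0.089
grip_force: 30.4
```

Call:
step_arm([
  [[0.5, 1, 0, 0, -1], [0.5, 1.5, 1, 0, -1], [0.5, 1.5, 2, 0, -1], [0.5, 1.5, 3, 0, -1], [0.5, 1.5, 3, 0, -1], [0.5, 1.5, 3, 0, -1]],
])

```text
t: 14.2
eef_pos: [563.0, 69.0, 123.7]
tcp_rot: [3.141, 0.003, -3.141]
ft_force: [-1.1, 7.2, 10.3]
opening: 0.096
grip_force: 30.6
```

Call:
step_arm([
  [[0, 0, 0, 0, -0.5], [0, 0, 0, 0, -0.3], [0, 0, 0, 0, -0.1], [0, 0, -15, 0, -0.1], [0, 0, -45, 0, -0.1], [0, -20, -60, 0, -1], [0, -60, -60, 0, -1], [0, -95, -60, 0, -1]],
])

```text
t: 14.87
eef_pos: [562.5, -28.1, 183.3]
tcp_rot: [-3.141, 0.002, -3.14]
ft_force: [0.3, -0.2, 0.5]
opening: 0.286
grip_force: 0.0
```

Call:
step_arm([
  [[0, -15, 0, 0, -1], [0, -15, 10, 0, -1], [0, -15, 20, 0, -1], [0, -15, 25, 0, -1], [0, -15, 28, 0, -1], [0, -15, 28, 0, -1], [0, -15, 28, 0, -1]],
])

```text
t: 15.45
eef_pos: [562.2, -41.3, 153.9]
tcp_rot: [3.141, -0.0, -3.141]
ft_force: [-0.3, 0.2, 0.1]
opening: 0.004
grip_force: 0.0
```

Call:
step_arm([
  [[0, 0, 1, 0, -1], [0, 0, 2, 0, -1], [0, 0, 3, 0, -1], [0, 0, 4, 0, -1], [0, 0, 4, 0, -1], [0, 0, 4, 0, -1]],
])

```text
t: 15.95
eef_pos: [562.4, -42.1, 151.2]
tcp_rot: [-3.142, 0.001, 3.141]
ft_force: [-1.8, 1.0, 8.6]
opening: 0.003
grip_force: 4.7
```

Coarse rim also probes at 151, so it's home. On to the lid.

Call:
step_arm([
  [[0, 0, -30, 0, -0.5], [2, -25, -40, 0, 0.2], [4, -66, -40, 0, 0.2], [6, -107, -30, 0, 0.2], [8, -148, -10, 0, 0.2], [8, -185, 10, 0, 0.2], [8, -220, 35, 0, 0.2], [8, -244, 65, 0, 0.2]],
])

```text
t: 16.62
eef_pos: [554.5, -287.3, 87.7]
tcp_rot: [-3.14, 0.003, 3.14]
ft_force: [1.7, -0.4, -0.2]
opening: 0.511
grip_force: 0.0
```

Call:
step_arm([
  [[0, 0, 15, 0, 0.2], [0, 0, 30, 0, 0.2], [0, 0, 30, 0, 0.2], [0, 0, 30, 0, 0.2]],
])

```text
t: 16.95
eef_pos: [553.9, -284.2, 57.0]
tcp_rot: [3.141, -0.001, 3.141]
ft_force: [0.7, -0.1, 0.7]
opening: 0.602
grip_force: 0.0
```

```bash
python3 v.py c 554 -286 30 554 -286 38 15
python3 - <<'E'
from h import *
for p in ([554,-286,38],): print(proj('side',p),proj('top',p))
E
```

```text
17.05 [ 554.66457438 -284.24720849   58.42057658] [-3.14087522e+00  1.22284933e-03 -3.14127485e+00] [0.20004941 0.25374285 0.59013882] 0.6010339779131655
[[290.67614084 315.07803975]] [[381.49092123 213.10775325]]
```

View pics/c.png

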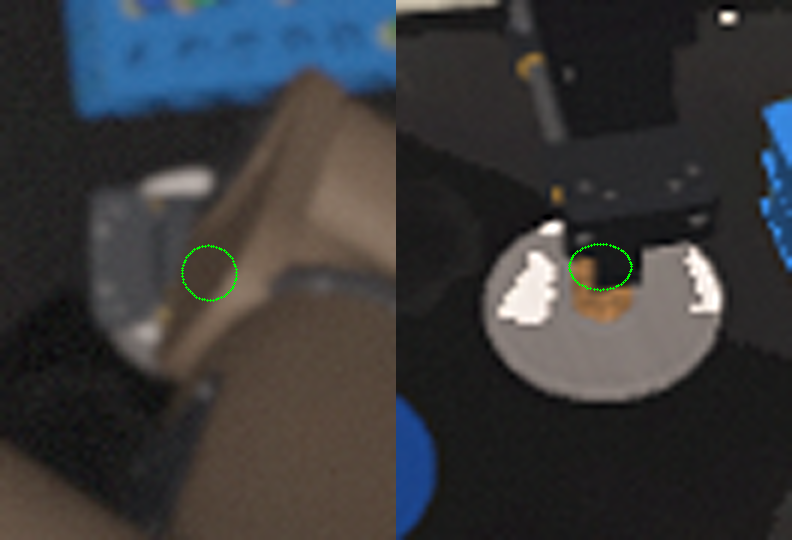

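The cork lies between the fingers as expected, at about (602,290) in the side crop. Now I'll descend and grip.

Call:
step_arm([
  [[0.5, -1.5, 15, 0, 0.2], [0.5, -1.5, 30, 0, 0.2], [0.5, -1.5, 38, 0, 0.2], [0.5, -1.5, 40, 0, 0.2], [0.5, -1.5, 40, 0, -1], [0.5, -1.5, 40, 0, -1], [0.5, -1.5, 40, 0, -1], [0.5, -1.5, 40, 0, -1]],
])

```text
t: 17.72
eef_pos: [554.0, -285.9, 18.0]
tcp_rot: [-3.141, 0.001, 3.142]
ft_force: [-1.3, 0.7, 0.0]
opening: 0.375
grip_force: 0.0
```

Call:
step_arm([
  [[0, 0, 0, 0, -1], [0, 0, 0, 0, -1], [0, 0, 0, 0, -1]],
])

```text
t: 17.97
eef_pos: [553.8, -285.8, 17.8]
tcp_rot: [-3.141, 0.001, 3.141]
ft_force: [-0.6, 2.9, 6.9]
opening: 0.313
grip_force: 30.0
```

Call:
step_arm([
  [[0, 0, -15, 0, -1], [0, 0, -45, 0, -1], [0, 0, -80, 0, -1], [0, 0, -115, 0, -1], [0, 5, -150, 0, -1], [-2, 20, -172, 0, -1], [-4, 50, -175, 0, -1], [-6, 85, -175, 0, -1]],
])

```text
t: 18.63
eef_pos: [560.0, -201.3, 194.0]
tcp_rot: [-3.14, 0.003, 3.139]
ft_force: [1.1, 0.6, -1.8]
opening: 0.308
grip_force: 30.0
```

Call:
step_arm([
  [[-3, 35, 0, 0, -1], [-3, 70, 0, 0, -1], [-3, 105, 0, 0, -1], [-3, 140, 0, 0, -1], [-3, 175, 0, 0, -1], [-3, 200, 0, 0, -1], [-3, 212, 0, 0, -1], [-3, 214.5, 0, 0, -1]],
])

```text
t: 19.3
eef_pos: [562.5, 15.5, 192.2]
tcp_rot: [3.141, -0.0, -3.139]
ft_force: [-0.5, -0.8, -1.5]
opening: 0.309
grip_force: 30.0
```

Call:
step_arm([
  [[0, 0, 5, 0, -1], [0, 0, 10, 0, -1], [0, 0, 15, 0, -1], [0, 0, 15, 0, -1]],
])

```text
t: 19.63
eef_pos: [562.2, 12.5, 175.9]
tcp_rot: [3.141, -0.002, 3.14]
ft_force: [-1.0, -0.2, -2.4]
opening: 0.308
grip_force: 30.0
```

Call:
step_arm([
  [[0, 1, 3, 0, -1], [0, 1, 6, 0, -1], [0, 1, 8, 0, -1], [0, 1, 10, 0, -1], [0, 1, 12, 0, -1], [0, 1, 13, 0, -1], [0, 1, 13, 0, -1]],
])

```text
t: 20.22
eef_pos: [562.6, 14.7, 164.1]
tcp_rot: [3.141, -0.0, 3.141]
ft_force: [0.6, 1.0, -1.8]
opening: 0.313
grip_force: 30.0
```

Call:
step_arm([
  [[0, 0, 1, 0, -1], [0, 0, 2, 0, -1], [0, 0, 3, 0, -1], [0, 0, 3, 0, -1], [0, 0, 3, 0, -1]],
])

```text
t: 20.63
eef_pos: [562.8, 14.7, 161.8]
tcp_rot: [3.142, 0.001, 3.141]
ft_force: [-2.7, 0.4, 5.3]
opening: 0.308
grip_force: 30.0
```

Lid seated (z=161.8, 5 N). I'll release, rise clear and look at the hammer.

Call:
step_arm([
  [[0, 0, 0, 0, -0.2], [0, 0, 0, 0, 0], [0, 0, 0, 0, 0], [0, 0, -20, 0, 0], [0, 0, -60, 0, 0], [0, 10, -100, 0, 0], [0, 40, -140, 0, 0], [0, 75, -170, 0, 0]],
])

```text
t: 21.3
eef_pos: [562.9, 80.1, 325.5]
tcp_rot: [-3.142, 0.002, 3.139]
ft_force: [-0.2, -0.4, -0.3]
opening: 0.502
grip_force: 0.0
```

Call:
step_arm([
  [[0, 40, -20, 4, 0], [0, 80, -30, 4, 0], [0, 120, -30, 4, 0], [0, 130, -30, 4, 0], [0, 130, -30, 4, 0]],
])

```text
t: 21.72
eef_pos: [562.3, 213.2, 352.4]
tcp_rot: [3.141, -0.0, 3.075]
ft_force: [-0.5, 0.2, 0.7]
opening: 0.501
grip_force: 0.0
```

```bash
cat > m3.py <<'E'
from h import *
T=env.read_camera('top');S=env.read_camera('side')
out=[]
for cam,I,b,y in(('top',T,(58,96),0),('side',S,(58,96),0)):
    u=proj(cam,[650,8,240])[0].astype(int)
    x0,y0=u[0]-(28 if cam=='top' else 33),u[1]-(35 if cam=='top' else 38)
    a=I[y0:y0+75,x0:x0+50];out.append(cv2.resize(a,None,fx=8,fy=8,interpolation=cv2.INTER_CUBIC));print(cam,x0,y0)
cv2.imwrite('pics/k.png',np.hstack(out));s=env.state();print(s['eef_pos'],s['tcp_rot'],s['joints'])
E
python3 m3.py
```

```text
top 265 142
side 267 159
[562.59154164 210.26535357 352.29037407] [-3.14110475e+00 -6.84961445e-04  3.07263589e+00] [ 2.47838331e-01  3.52772680e-01  1.41628320e+00 -2.55201826e-04
  1.37333965e+00 -1.25395124e+00]
```

View pics/k.png

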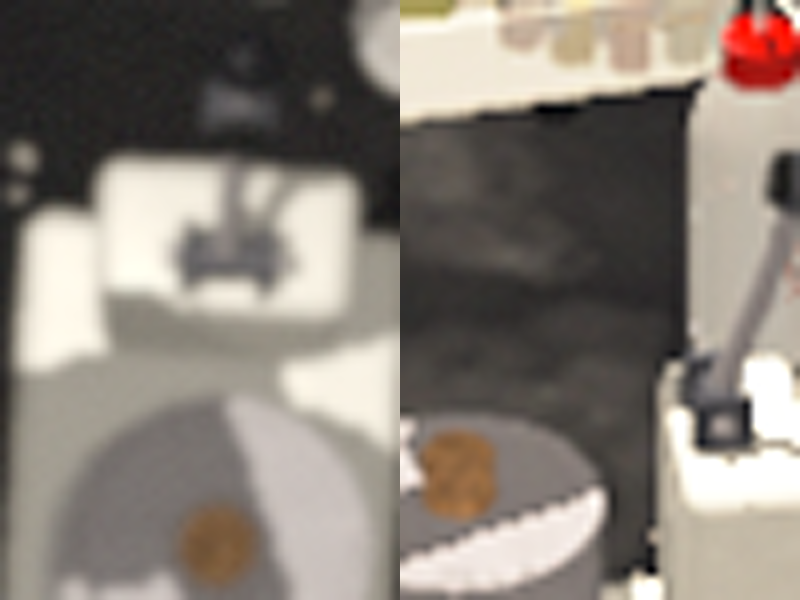

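Top crop: cork at (218,543), hinge (232,248), head (240,100), knob (246,60). The lid looks level in the side view.

Run:
```python
from h import *
for n,p,z in(('cork',(218,543),182),('piv',(232,248),197),('head',(240,100),298),('knob',(246,60),328)):
    print(n,atz('top',(np.array(p)+.5)/8-.5+[265,142],z).round(1))
```

```text
cork [562.5  13.7 182. ]
piv [669.8   6.1 197. ]
head [703.5   5.6 298. ]
knob [710.5   4.4 328. ]
```

Call:
step_arm([
  [[-25, -30, 0, 0, 0], [-50, -60, 0, 0, 0], [-75, -90, 0, 0, 0], [-100, -120, 0, 0, 0], [-125, -150, 0, 0, 0], [-150, -180, 0, 0, 0], [-161.5, -194.5, 0, 0, 0], [-161.5, -194.5, 0, 0, 0]],
])

```text
t: 22.48
eef_pos: [711.4, -0.9, 351.1]
tcp_rot: [-3.141, -0.002, 3.066]
ft_force: [0.3, -0.0, -0.3]
opening: 0.499
grip_force: 0.0
```

Call:
step_arm([
  [[0, 0, 5, 0, 0], [0, 0, 10, 0, 0], [0, 0, 10, 0, 0]],
])

```text
t: 22.73
eef_pos: [709.3, 5.5, 341.7]
tcp_rot: [3.141, -0.002, 3.072]
ft_force: [-0.2, -0.1, 0.4]
opening: 0.501
grip_force: 0.0
```

Call:
step_arm([
  [[-1, 0, 10, 0, 0], [-1, 0, 20, 0, 0], [-1, 0, 28, 0, 0], [-1, 0, 28, 0, 0], [-1, 0, 28, 0, 0]],
])

```text
t: 23.15
eef_pos: [711.0, 5.3, 314.1]
tcp_rot: [3.142, -0.001, 3.072]
ft_force: [0.1, -1.0, 0.1]
opening: 0.499
grip_force: 0.0
```

Call:
step_arm([
  [[0, 0, 0, 0, -1], [0, 0, 0, 0, -1], [0, 0, 0, 0, -1], [0, 0, 0, 0, -1], [0, 0, 0, 0, -1], [0, 0, 0, 0, -1]],
])

```text
t: 23.65
eef_pos: [711.3, 5.4, 315.1]
tcp_rot: [3.141, 0.001, 3.072]
ft_force: [-0.1, 1.9, 0.2]
opening: 0.235
grip_force: 30.0
```

The grip reads 22 mm on the 24 mm ball, so it's a bit shallow. I'll regrasp 4 mm lower.

Call:
step_arm([
  [[0, 0, 0, 0, -0.3], [0, 0, 0, 0, -0.3], [0, 0, 4, 0, -0.3], [0, 0, 4, 0, -0.3], [0, 0, 4, 0, -1], [0, 0, 4, 0, -1], [0, 0, 4, 0, -1], [0, 0, 4, 0, -1]],
])

```text
t: 24.32
eef_pos: [711.2, 5.4, 310.6]
tcp_rot: [3.141, -0.0, 3.072]
ft_force: [0.4, 3.0, -1.1]
opening: 0.238
grip_force: 30.0
```

Run:
```python
from h import *
s=env.state();print({k:s[k] for k in('eef_pos','tcp_rot','ft_force','opening','grip_force')})
def o(a):return np.array([-138*np.cos(a),138*np.sin(a)])
a0=1.885
for a in np.r_[np.arange(1.8,0.0,-.1),0.05,0]:
    d=o(a)-o(a0);print(round(a,2),'tool x,z shift',(-d[0]*-1).round(1)*-1 if 0 else (d*[1,-1]).round(1))
```

```text
{'eef_pos': array([711.21516343,   5.41793754, 310.64649057]), 'tcp_rot': array([ 3.14096404e+00, -1.66538182e-04,  3.07187066e+00]), 'ft_force': array([ 0.38193953,  3.0220321 , -1.06777406]), 'opening': 0.23758093203981803, 'grip_force': 29.999799728393555}
1.8 tool x,z shift [-11.3  -3.1]
1.7 tool x,z shift [-24.9  -5.6]
1.6 tool x,z shift [-38.6  -6.7]
1.5 tool x,z shift [-52.4  -6.4]
1.4 tool x,z shift [-66.1  -4.7]
1.3 tool x,z shift [-79.6  -1.7]
1.2 tool x,z shift [-92.7   2.6]
1.1 tool x,z shift [-105.2    8.3]
1.0 tool x,z shift [-117.2   15.1]
0.9 tool x,z shift [-128.4   23.1]
0.8 tool x,z shift [-138.8   32.2]
0.7 tool x,z shift [-148.2   42.3]
0.6 tool x,z shift [-156.5   53.3]
0.5 tool x,z shift [-163.8   65.1]
0.4 tool x,z shift [-169.8   77.5]
0.3 tool x,z shift [-174.5   90.5]
0.2 tool x,z shift [-177.9  103.8]
0.1 tool x,z shift [-180.   117.5]
0.05 tool x,z shift [-180.5  124.3]
0.0 tool x,z shift [-180.7  131.2]
```

Call:
step_arm([
  [[4.6, 0, -1.4, 0, -1], [11.3, 0, -3.1, 0, -1], [18, 0, -4.5, 0, -1], [24.9, 0, -5.6, 0, -1], [31.7, 0, -6.3, 0, -1], [38.6, 0, -6.7, 0, -1], [45.5, 0, -6.8, 0, -1], [52.4, 0, -6.4, 0, -1]],
])

```text
t: 24.98
eef_pos: [658.6, 10.1, 317.9]
tcp_rot: [3.139, 0.001, 3.072]
ft_force: [2.1, 10.7, 1.8]
opening: 0.236
grip_force: 30.0
```

Call:
step_arm([
  [[6.9, 0.7, 0.7, 0, -1], [13.7, 1, 1.7, 0, -1], [20.5, 1.3, 3.1, 0, -1], [27.2, 1.5, 4.7, 0, -1], [33.8, 1.5, 6.7, 0, -1], [40.3, 1.5, 9, 0, -1], [46.6, 1.5, 11.8, 0, -1], [52.8, 1.5, 14.7, 0, -1]],
])

```text
t: 25.65
eef_pos: [605.7, 15.0, 303.6]
tcp_rot: [3.14, 0.001, 3.072]
ft_force: [-1.6, 9.6, 5.1]
opening: 0.238
grip_force: 30.0
```

Call:
step_arm([
  [[6.4, 0.7, 3, 0, -1], [12.5, 1.2, 6.3, 0, -1], [18.4, 1.6, 10, 0, -1], [23.9, 1.8, 14.1, 0, -1], [29.2, 2, 18.5, 0, -1], [34.3, 2, 23.2, 0, -1], [39.1, 2, 28.1, 0, -1], [43.7, 2, 33.3, 0, -1]],
])

```text
t: 26.32
eef_pos: [562.2, 19.1, 268.6]
tcp_rot: [3.141, -0.001, 3.071]
ft_force: [-2.2, 5.1, 1.8]
opening: 0.236
grip_force: 30.0
```

Call:
step_arm([
  [[4.5, 0.5, 5.4, 0, -1], [8.7, 0.8, 11, 0, -1], [12.5, 1, 16.8, 0, -1], [16.1, 1, 22.8, 0, -1], [19.2, 1, 28.9, 0, -1], [22.1, 1, 35.2, 0, -1], [24.6, 1, 41.6, 0, -1], [26.8, 1, 48.2, 0, -1]],
])

```text
t: 26.98
eef_pos: [535.9, 21.6, 220.3]
tcp_rot: [-3.141, -0.0, 3.072]
ft_force: [-2.2, -4.1, 1.1]
opening: 0.238
grip_force: 30.0
```

Call:
step_arm([
  [[1.9, -0.4, 6.6, 0, -1], [3.4, -0.7, 13.3, 0, -1], [4.6, -0.7, 20, 0, -1], [5.5, -0.7, 26, 0, -1], [5.9, -0.7, 30.5, 0, -1], [6, -0.7, 33.5, 0, -1], [6, -0.7, 33.5, 0, -1]],
])

```text
t: 27.57
eef_pos: [530.0, 22.1, 186.5]
tcp_rot: [3.141, -0.001, 3.072]
ft_force: [-2.0, 5.6, -0.9]
opening: 0.239
grip_force: 30.0
```

Call:
step_arm([
  [[0, 0.4, 1, 0, -1], [0.1, 0.4, 2, 0, -1], [0.1, 0.4, 3, 0, -1], [0.1, 0.4, 4, 0, -1], [0.1, 0.4, 5, 0, -1], [0.1, 0.4, 5.5, 0, -1], [0.1, 0.4, 5.5, 0, -1]],
])

```text
t: 28.15
eef_pos: [529.9, 22.1, 181.7]
tcp_rot: [3.141, -0.001, 3.072]
ft_force: [-3.5, 3.5, -1.2]
opening: 0.236
grip_force: 30.0
```

Call:
step_arm([
  [[0, 0.3, 0.5, 0, -1], [0, 0.3, 1, 0, -1], [0, 0.3, 1.5, 0, -1], [0, 0.3, 2, 0, -1], [0, 0.3, 2, 0, -1]],
])

```text
t: 28.57
eef_pos: [530.0, 22.1, 179.8]
tcp_rot: [-3.142, -0.0, 3.072]
ft_force: [-4.7, 0.6, -1.6]
opening: 0.236
grip_force: 30.0
```

Call:
step_arm([
  [[0.3, 0.2, 0.4, 0, -1], [0.5, 0.2, 0.8, 0, -1], [0.5, 0.2, 1.2, 0, -1], [0.5, 0.2, 1.6, 0, -1], [0.5, 0.2, 2, 0, -1], [0.5, 0.2, 2, 0, -1]],
])

```text
t: 29.07
eef_pos: [530.1, 22.2, 178.6]
tcp_rot: [-3.141, 0.001, 3.072]
ft_force: [-3.9, -3.0, 5.7]
opening: 0.238
grip_force: 30.0
```

Contact felt (5.7 N up). I'll ease off slightly, open, and rise.

Call:
step_arm([
  [[0, 0.2, -0.4, 0, -1], [0, 0.2, -0.4, 0, -1], [0, 0.2, -0.4, 0, -0.4], [0, 0.2, -0.4, 0, -0.2], [0, 0.2, -0.4, 0, 0], [0, 0.2, -0.4, 0, 0], [0, 0.2, -0.4, 0, 0]],
])

```text
t: 29.65
eef_pos: [529.8, 22.8, 178.4]
tcp_rot: [3.141, 0.0, 3.072]
ft_force: [0.3, 0.2, -0.6]
opening: 0.486
grip_force: 0.0
```

Call:
step_arm([
  [[0, 0, -5, 0, 0], [0, 0, -20, 0, 0], [0, 0, -50, 0, 0], [0, 0, -80, 0, 0], [0, 30, -100, 0, 0], [0, 70, -110, 0, 0], [0, 110, -110, 0, 0], [0, 150, -110, 0, 0]],
])

```text
t: 30.32
eef_pos: [540.2, 173.9, 289.9]
tcp_rot: [3.141, 0.002, 3.071]
ft_force: [1.5, 0.6, -0.5]
opening: 0.498
grip_force: 0.0
```

Call:
step_arm([
  [[0, 40, 0, 0, 0], [0, 80, 0, 0, 0], [0, 80, 0, 0, 0], [0, 80, 0, 0, 0]],
])

```text
t: 30.65
eef_pos: [545.3, 253.9, 288.3]
tcp_rot: [-3.142, -0.0, 3.075]
ft_force: [1.2, 0.2, 0.2]
opening: 0.498
grip_force: 0.0
```

Run:
```python
from h import *
o=[]
for cam in('top','side'):
    I=env.read_camera(cam);u=proj(cam,[590,10,130])[0].astype(int)
    o.append(cv2.resize(I[u[1]-45:u[1]+55,u[0]-33:u[0]+33],None,fx=6,fy=6,interpolation=cv2.INTER_CUBIC))
cv2.imwrite('pics/end.png',np.hstack(o))
```

```text
(no output)
```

View pics/end.png

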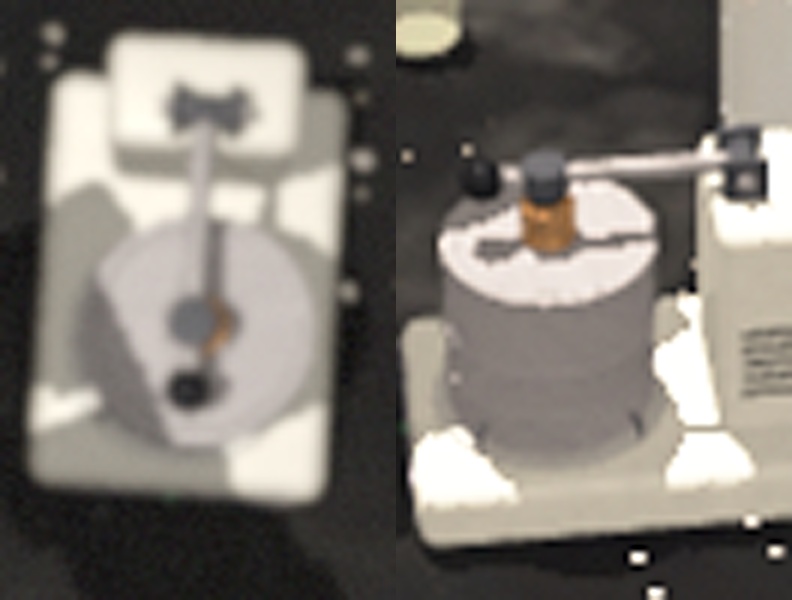

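The final view shows a level stack with the hammer level: head on the cork at about (545,180) in the side crop, knob at (480,178). The gripper is clear, so I'm handing in.

```bash
python3 -c "
from cell import env
print(env.job_done())"
```

```text
the job is handed in; nothing more can be done
None
```

I stacked the fine sieve, coarse sieve and lid on the pan, lowered the hammer gently onto the lid's cork, and handed the job in after about 31 s. The measured heights and the last picture show everything seated and level. The hammer head rests about 6 mm to one side of the cork's centre but still sits on it. I left the bottle, rack, cup, dishes and jar alone.

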